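# Clamp a steel bar in the grinding fixture

### The arm

A 6-joint arm with a two-finger parallel gripper is mounted at the origin on the work surface. World frame = base frame: x ahead of the robot, y to its left, z up, the work surface at z = 0. Lengths are in m, angles in rad, forces in N, time in s.
With the tool pointing down it reaches from about 0.35 to 0.875 m from the base axis. Payload 4.2 kg.
Tool frame: the origin (TCP) lies between the finger pads; the fingertips stand 17 mm ahead of it and the grasp point (between the pads) lies 2 mm behind it; z points along the fingers, y is the line along which they close (so a half turn about z gives the same grasp; the last joint's range is limited). The gripper opens to 85 mm and grips with 20 to 120 N. Pads are 22 mm wide; open, the fingers measure 114 mm over their backs; the gripper's body (76 mm by 85 mm) begins 54 mm behind the grasp point. The pads swing forward as they close: fully open they stand 13 mm farther back than shut.
Start: joints at [-0.972, 0.385, 0.008, 0, -1.194, -0.259], TCP at [0.208, -0.589, 0.248] pointing down, gripper open.
Joint ranges: [-3.14, 3.14], [-1.21, 2.06], [-1.07, 1.41], [-3.16, 2.05], [-2.99, -0.16], [-3.1, 3.1]. Speed limits (rad/s): [2.79, 2.79, 3.14, 3.14, 3.14, 3.14].

### API

Orientations are given as a rotation vector (axis times angle).
In Python, from rig import robot gives the robot as it stands. Calls block until the motion is done:
- robot.movep(position, orientation): joint-space move of the TCP to a pose.
- robot.move_linear(position, frame=None, speed=0.15): straight line of the TCP; frame=None keeps the orientation; speed is the mean speed in m/s.
- robot.set_joints(angles): joint-space move.
- robot.grip(opening): opening from 0.0 (shut) to 1.0 (fully open); the grip force is fixed at half the most; returns when the fingers have stopped.
- robot.sleep(seconds).
- robot.inverse_kinematics(position, orientation): joint angles nearest the present ones, or None.
- robot.camera(name): name is "side" or "top" or "wrist"; returns the picture (420x560x3 uint8, red, green, blue); there is no depth.
- robot.calibration(name): a dict with "intrinsics" (3x3 intrinsics, pixels), "pose" (4x4, takes a point from camera to world coordinates); the wrist camera has in their place "tool_from_camera" (4x4, takes a point from camera to tool coordinates, whose origin is the TCP and whose axes are the flange's). Camera axes: x right, y up, looking along -z (the intrinsics and any distortion apply to the point x, -y, -z); pixel columns grow to the right and rows downward; lengths in m; the calibration is good to about 2 mm. A picture is of the moment at which its call begins: read the wrist's pose just before it. calibration takes no time and is no camera call.
A pose or a line that the arm cannot do raises robot.Unreachable and nothing moves.
- robot.hand_in(): hands the job in; it is judged then, once.
Readings, each from a call of its own:
- robot.current_t(): time.
- robot.current_joint_pos(): joint angles.
- robot.current_joint_vel(): joint speeds.
- robot.current_effort(): joint torques, N m.
- robot.current_tool_pos(): TCP position.
- robot.current_tcp_rot(): TCP orientation.
- robot.current_ft_force(): force on the tool from outside, world axes, zero at the start.
- robot.current_wrist_torque(): the same for the moment, N m.
- robot.current_gripper_width(): opening from 0.0 (shut) to 1.0 (fully open).
- robot.current_finger_force(): force on a finger pad.
Only numpy, scipy, OpenCV 4.12 (cv2) and the standard library are available. Lean on these libraries where they do the work, as an engineer would, in place of code of your own. Each camera call takes 0.05 s, during which the arm holds its last target. There are 200 camera calls.

### The job

Put the long flat steel bar into the grinding fixture and slide it gently fully home, its long edge flat against the two pins and its end pressed against the end stop's rubber buffer so that it stays bearing on it. Then swing the toggle clamp's handle over and push it down past dead centre until it lies locked on its stop, without leaning hard on it, so that the bar stays clamped there. Leave the other things on the bench where they lie.

Things in the scene. Friction and masses are not known exactly. Their poses are not given: they have to be found in the camera images.
- blank_c (a point): the work: plain flat steel bar 200 x 30 x 12 mm, about 0.56 kg, lying flat on the bench (or in the fixture); this point is its very centre, 6 mm above what it lies on; x axis along its 200 mm length (either way round will do), z up. Sliding it on the plate takes 3 to 5 N
- jig: grinding fixture screwed to the bench: dark steel plate 12 mm thick, x = -80 to 80, y = -130 to 140; origin on the bench under x = y = 0, z up. The bar's place is along the -x edge: lying on the plate, length along y, +x edge against two pins, +y end against the end stop. Fully home its centre is at x = -70, z = 18, overhanging the edge by 5; its y is set by the stop. Press on fixture or clamp with under 20 N
- pins: two upright steel dowel pins on the plate, 8 mm diameter, 8 mm tall, at fixture x = -51, y = -55 and y = +45 (they meet the bar's edge at x = -55); origin and axes are the fixture's. Finely set: keep below 15 N against them while placing the bar
- stop_block: end stop: steel block at fixture x = -70, y = 125 to 137, 24 tall, axes and origin x, y as the fixture's (origin at z = 12). A screw through it, with a rubber buffer 13 mm across on its end, points to -y at the bar's end. The buffer's face lies anywhere from y = 88 to 112 (feel for it). It gives 1 mm per 3 N; press the bar's end on it with over 1 N, under 12 N; let go, friction keeps the bar bearing on it
- handle_grip (a point): middle of the clamp handle's black sleeve (62 long, 17 wide, 13 thick; it ends 24 mm beyond this point). The handle swings in the plane y = 75 of the fixture, from upright (start: this point at x = 3, z = 117) through 45 degrees (x = 47, z = 110) down to level. x axis along the handle, outwards. Shut fingertips can push it all the way, first on its -x side, then on its top
- handle_locked (a point): point fixed in the fixture (x = 64, y = 75, z = 52.5) where handle_grip lies when the clamp is locked; axes as the fixture's. The handle then lies almost level, rising 6 degrees towards +x; the sleeve's upper face is 6.5 mm above this point
- clamp_handle (a joint): turn of handle against clamp link, rad: 0 open, 0.45 half-way over, 1.25 at 31 mm above the locked height, 1.900 dead centre (5 mm above it), 1.983 locked on its stop; friction holds it anywhere. It takes 2 to 4 N at the sleeve at first; from about 40 mm above the locked height the spindle squeezes the bar and the push climbs to 6 to 11 N, then falls to almost nothing at dead centre and rises steeply at the stop
- clamp_arm: arm of the hold-down toggle clamp, with spindle and rubber cap; origin on its pivot (fixture x = -20, y = 75, z = 28). The clamp's foot is 46 wide in y, x = -30 to 46. Open, the arm stands upright, up to z = 90, nothing of it over the bar's place; locked, it lies towards -x and its cap (15 mm diameter) holds the bar at x = -68 with about 50 N
- offcut: bystander: short offcut of the same flat steel bar, 100 x 30 x 12, not the work: leave it; origin at its underside, leave it alone
- spanner: bystander: open-ended steel spanner, 170 long, lying flat; origin at its underside, leave it alone
- tin: bystander: green tin with a lid, 84 across, 96 high; origin at its underside, leave it alone
- disc: bystander: black grinding disc, 115 across, 6 thick, lying flat; origin at its underside, leave it alone
- file: bystander: flat file with a wooden handle, 300 long, 24 high; origin at its underside, leave it alone
- square: bystander: engineer's square lying flat, stock 20 x 90 x 16, blade 110 long; origin at its underside, leave it alone
Mind the look-alikes: they are no part of the job. Leave any blue or pink look-alike of the part that bears blank_c alone.

How it is judged:
On the way, in this order (a step that is already met when the one before it is completed fails the run):
1. the bar lies fully home against both pins and bears on the end stop's buffer with over 1 N, with the clamp still open (x of blank_c in the frame of jig between -0.0715 and -0.067 m and y of blank_c in the frame of jig between -0.02 and 0.02 m and z of blank_c in the frame of jig between 0.016 and 0.02 m and angle between the x axis of blank_c and the y axis of jig, either way round below 0.02 rad and contact force between blank and stop_block above 1 N and value of joint clamp_handle below 0.3 rad), for 0.2 s.
2. the handle is pushed past dead centre onto its stop with the bar still home (x of blank_c in the frame of jig between -0.0715 and -0.067 m and y of blank_c in the frame of jig between -0.02 and 0.02 m and z of blank_c in the frame of jig between 0.016 and 0.02 m and angle between the x axis of blank_c and the y axis of jig, either way round below 0.02 rad and value of joint clamp_handle above 1.953 rad), for 0.2 s.
At the end, for the whole second after the job is handed in: the bar lies flat in the fixture, within 1.5 mm of both pins, parallel to them within 0.02 rad, and its end still bears on the end stop's buffer (over 0.3 N); the clamp handle is past dead centre and within 0.03 rad of its stop, and the spindle's cap presses the bar with over 25 N (all of step 2 and contact force between blank and stop_block above 0.3 N and contact force between blank and clamp_arm above 25 N and linear speed of blank below 0.02 m/s); the robot touches nothing.
It fails at once if the bar is pushed against the end stop with more than 12 N (contact force between blank and stop_block above 12 N).
It fails at once if the bar is forced against the pins with more than 15 N while it is being placed (contact force between blank and pins above 15 N and value of joint clamp_handle below 0.3 rad).
It fails at once if the robot presses on the fixture or its clamp with more than 20 N (contact force between any of the fingers, the arm and jig above 20 N).
It fails at once if a bystander is moved by more than 20 mm (distance of any of offcut, spanner, tin, disc, file, square from where it was at the start of the episode above 0.02 m).
It also fails if it takes over 72 s, if anything falls off the work surface, if the arm or the gripper's body presses on something with over 40 N, if the wrist force passes 120 N, or if a joint passes its speed limit or range.

## Working session

There is one attempt and no reset: what is moved stays moved. The work goes in short steps, each a Python script; the robot and the scene stay as the last script left them, time stands still between calls to the robot, and variables do not carry over. Pictures are saved under pics/ and viewed, at most 10 in all, crops included, and the job is handed in when it is done.

```bash
mkdir -p pics; ls
python3 - <<'E'
from rig import robot
import cv2,numpy as np
np.set_printoptions(precision=4,suppress=True)
for n in ["top","side"]:
    im=robot.camera(n); cv2.imwrite(f"pics/{n}0.png",cv2.resize(im[...,::-1],(784,588),interpolation=cv2.INTER_CUBIC))
    c=robot.calibration(n); print(n,c)
print(robot.calibration("wrist"),robot.current_tcp_rot(),robot.current_ft_force(),robot.current_t())
E
```

```text
pics
top {'intrinsics': array([[424.6307,   0.    , 275.3853],
       [  0.    , 424.6307, 215.6578],
       [  0.    ,   0.    ,   1.    ]]), 'pose': array([[ 0.0062,  0.9915, -0.1298,  0.3921],
       [-1.    ,  0.0063,  0.0004,  0.0374],
       [ 0.0012,  0.1298,  0.9915,  1.2207],
       [ 0.    ,  0.    ,  0.    ,  1.    ]])}
side {'intrinsics': array([[388.5032,   0.    , 276.8924],
       [  0.    , 388.5032, 213.2695],
       [  0.    ,   0.    ,   1.    ]]), 'pose': array([[-0.9184,  0.2907, -0.2684,  0.2257],
       [-0.3955, -0.6567,  0.6421,  0.7394],
       [ 0.0104,  0.6959,  0.7181,  0.8708],
       [ 0.    ,  0.    ,  0.    ,  1.    ]])}
{'intrinsics': array([[353.5499,   0.    , 274.4801],
       [  0.    , 353.5499, 208.571 ],
       [  0.    ,   0.    ,   1.    ]]), 'tool_from_camera': array([[ 0.0012,  0.9634,  0.2682,  0.0677],
       [ 1.    , -0.0011, -0.0005,  0.    ],
       [-0.0002,  0.2682, -0.9634, -0.1262],
       [ 0.    ,  0.    ,  0.    ,  1.    ]])} [ 0.5309 -3.096  -0.003 ] [0.2241 0.268  0.2255] 0.1
```

View pics/top0.png

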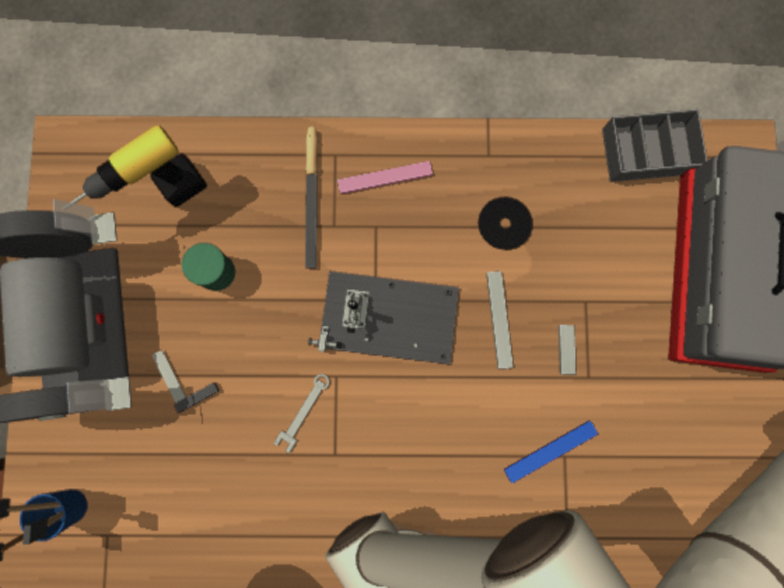

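View pics/side0.png

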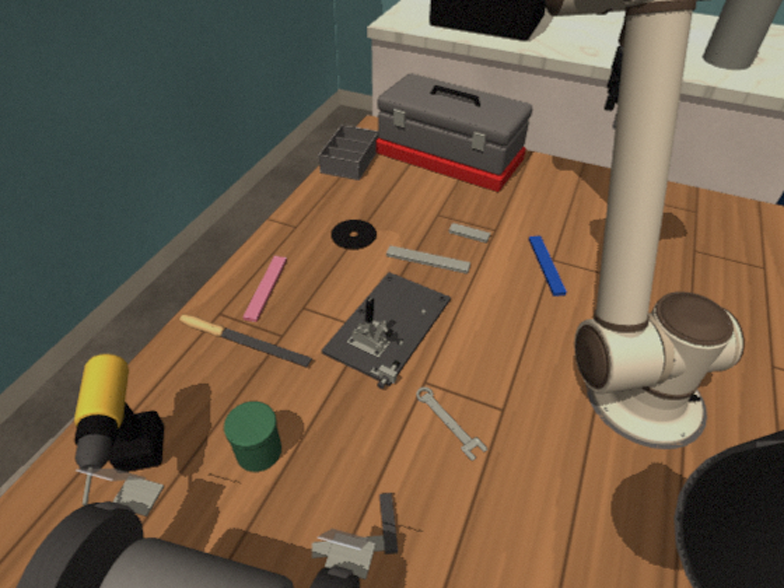

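The silver candidates are the long bar at (500,320) and the short piece at (567,349), both in top-view pixels. The long bar measures about 97 px against 50 px, so it fits 200 mm. The short piece is the offcut, and the blue and pink ones are look-alikes. The fixture plate corners are at about (329,271), (460,287), (452,364) and (321,347), with the stop at its lower left. Next I compute rough poses and look closer with the wrist camera.

```bash
cat > h.py <<'E'
from rig import robot
import cv2,numpy as np
from scipy.spatial.transform import Rotation as R
np.set_printoptions(precision=4,suppress=True)
def T(p,r):
    M=np.eye(4);M[:3,:3]=R.from_rotvec(r).as_matrix();M[:3,3]=p;return M
def wristpose():
    return T(robot.current_tool_pos(),robot.current_tcp_rot())@robot.calibration("wrist")["tool_from_camera"]
def pix2w(uv,K,P,z):
    uv=np.atleast_2d(np.asarray(uv,float))
    d=np.c_[(uv[:,0]-K[0,2])/K[0,0],-(uv[:,1]-K[1,2])/K[1,1],-np.ones(len(uv))]@P[:3,:3].T
    return P[:3,3]+d*((z-P[2,3])/d[:,2])[:,None]
def w2pix(X,K,P):
    c=(np.atleast_2d(X)-P[:3,3])@P[:3,:3]
    return np.c_[K[0,0]*c[:,0]/-c[:,2]+K[0,2],-K[1,1]*c[:,1]/-c[:,2]+K[1,2]]
def down(yaw): # tool z down, tool y axis along world direction yaw
    y=np.array([np.cos(yaw),np.sin(yaw),0]);z=np.array([0,0,-1.])
    return R.from_matrix(np.c_[np.cross(y,z),y,z]).as_rotvec()
E
python3 - <<'E'
from h import *
c=robot.calibration("top");K,P=c["intrinsics"],c["pose"]
j=pix2w(np.array([(329,271),(460,287),(452,364),(321,347)])/1.4,K,P,.012);print(j)
b=pix2w(np.array([(495,272),(505,368)])/1.4,K,P,.012);print(b,b.mean(0))
print("off",pix2w(np.array([(567,325),(568,373)])/1.4,K,P,.012))
m=b.mean(0); 
for yaw in (np.pi/2,-np.pi/2):
    print(robot.inverse_kinematics([m[0]-.02,m[1],.25],down(yaw)))
def shot(name,xy,z,yaw):
    robot.movep([*xy,z],down(yaw)); robot.sleep(.2)
    W=wristpose();im=robot.camera("wrist");np.save(f"pics/{name}.npy",W);cv2.imwrite(f"pics/{name}.png",im[...,::-1])
    cv2.imwrite(f"pics/{name}v.png",cv2.resize(im[...,::-1],(784,588),interpolation=cv2.INTER_CUBIC))
shot("bar",m[:2]-[0.03,0],.22,-np.pi/2)
jc=j.mean(0)
shot("jig",jc[:2]-[0.03,0],.27,-np.pi/2)
print(robot.current_joint_pos(),robot.current_t())
E
```

```text
[[ 0.614   0.1541  0.012 ]
 [ 0.5823 -0.1161  0.012 ]
 [ 0.4245 -0.0983  0.012 ]
 [ 0.4572  0.1674  0.012 ]]
[[ 0.6141 -0.1887  0.012 ]
 [ 0.4171 -0.2054  0.012 ]] [ 0.5156 -0.197   0.012 ]
off [[ 0.5052 -0.3337  0.012 ]
 [ 0.4079 -0.3325  0.012 ]]
[-0.0741  0.2276 -0.2139  0.     -1.1293 -1.4967]
[-0.0741  0.2276 -0.2139  0.     -1.1293  1.6449]
[ 0.3845  0.1377 -0.2768 -0.     -1.1572  1.1843] 3.2667
```

View pics/barv.png

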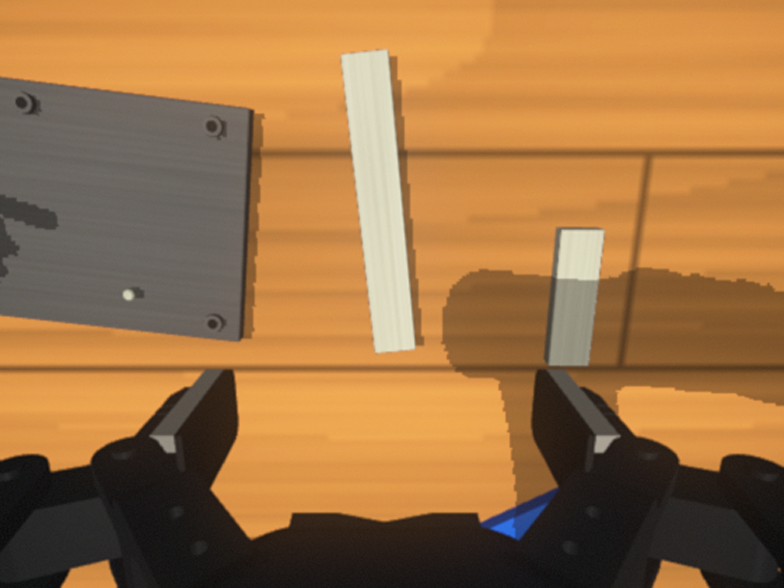

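View pics/jigv.png

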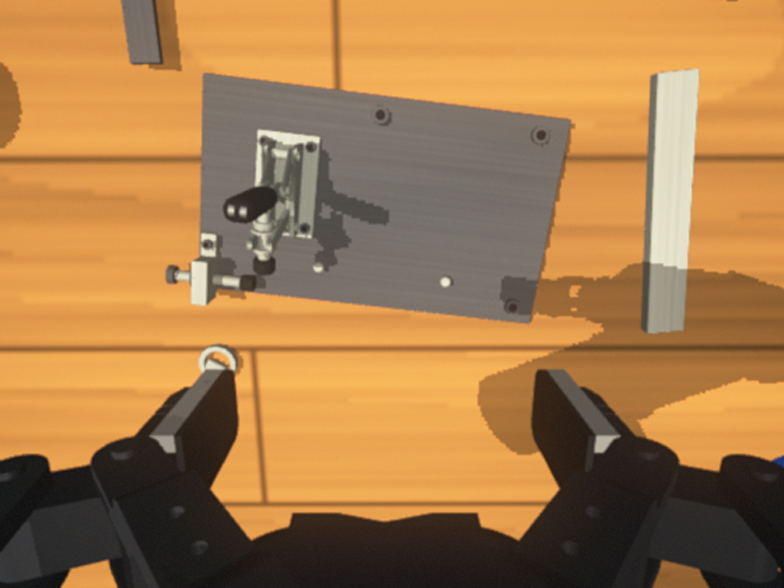

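The long plain silver bar in bar view has top corners (341,55), (387,49), (414,349) and (375,353), and the offcut is at right. In the jig view the pin tops are (319,267) and (446,282), the plate corners (204,73), (570,120) and (530,322), and the buffer tip is near (255,283). Now I fit both poses.

```bash
python3 - <<'E'
from h import *
from scipy.optimize import least_squares
K=robot.calibration("wrist")["intrinsics"];Wb,Wj=np.load("pics/bar.npy"),np.load("pics/jig.npy")
def fit(feats,x0):
    def res(q):
        c,s=np.cos(q[2]),np.sin(q[2]);o=[]
        for W,uv,X in feats:
            X=np.array(X,float);w=np.array([q[0]+c*X[0]-s*X[1],q[1]+s*X[0]+c*X[1],X[2]])
            o.append((w2pix(w,K,W)[0]-np.array(uv)/1.4))
        return np.ravel(o)
    r=least_squares(res,x0,loss="soft_l1");print(r.x,res(r.x).reshape(-1,2).round(1).tolist());return r.x
m=.001*np.array
j=[(Wj,(319,267),(-.051,.045,.02)),(Wj,(446,282),(-.051,-.055,.02)),(Wj,(204,73),(.08,.14,.012)),(Wj,(570,120),(.08,-.13,.012)),(Wj,(530,322),(-.08,-.13,.012)),
   (Wb,(128,294),(-.051,-.055,.02)),(Wb,(253,110),(.08,-.13,.012)),(Wb,(241,340),(-.08,-.13,.012))] if 0 else None
E
sed -i '$d' /dev/null
cat > fit.py <<'E'
from h import *
from scipy.optimize import least_squares
K=robot.calibration("wrist")["intrinsics"];Wb,Wj=np.load("pics/bar.npy"),np.load("pics/jig.npy")
def fit(F,x0):
    def res(q):
        c,s=np.cos(q[2]),np.sin(q[2])
        return np.ravel([w2pix([q[0]+c*X[0]-s*X[1],q[1]+s*X[0]+c*X[1],X[2]],K,W)[0]-np.array(uv)/1.4 for W,uv,X in F])
    r=least_squares(res,x0,loss="soft_l1");print(r.x,res(r.x).reshape(-1,2).round(1).tolist());return r.x
J=[(Wj,(319,267),(-.051,.045,.02)),(Wj,(446,282),(-.051,-.055,.02)),(Wj,(204,73),(.08,.14,.012)),(Wj,(570,120),(.08,-.13,.012)),(Wj,(530,322),(-.08,-.13,.012))]
J2=[(Wb,(128,294),(-.051,-.055,.02)),(Wb,(253,110),(.08,-.13,.012)),(Wb,(241,340),(-.08,-.13,.012))]
for f in (J,J2,J+J2): q=fit(f,[.52,.03,-.12])
B=[(Wb,(341,55),(.1,.015,.012)),(Wb,(387,49),(.1,-.015,.012)),(Wb,(414,349),(-.1,-.015,.012)),(Wb,(375,353),(-.1,.015,.012))]
b=fit(B,[.516,-.197,.08])
c,s=np.cos(q[2]),np.sin(q[2])
print("buffer jig",[(np.array([[c,s],[-s,c]])@(pix2w(np.array(uv)/1.4,K,Wj,.0245)[0,:2]-q[:2])) for uv in ((257,283),)])
np.save("poses.npy",[q,b])
E
python3 fit.py
```

```text
[ 0.5181  0.0259 -0.1173] [[-0.3, 0.4], [-0.0, 0.0], [-1.0, -0.2], [1.8, -0.8], [0.1, 1.5]]
[ 0.5191  0.0251 -0.1298] [[0.7, 0.0], [0.0, -1.0], [-0.8, 1.7]]
[ 0.5182  0.0256 -0.1199] [[-0.1, 0.2], [0.1, 0.1], [-0.5, -0.7], [2.2, -0.5], [0.1, 1.6], [0.9, 0.5], [-1.3, -1.5], [-0.4, 1.5]]
[ 0.5153 -0.195   0.1011] [[-0.9, -0.6], [0.7, -0.1], [0.9, 0.6], [-0.6, 0.5]]
buffer jig [array([-0.068,  0.091])]Traceback (most recent call last):
  File "<stdin>", line 12, in <module>
TypeError: unsupported operand type(s) for *: 'float' and 'builtin_function_or_method'
sed: couldn't edit /dev/null: not a regular file
```

```bash
cat >> h.py <<'E'
try: JQ,BQ=np.load("poses.npy")
except Exception: pass
def jig(x,y,z):
    c,s=np.cos(JQ[2]),np.sin(JQ[2]);x,y=x/1e3,y/1e3
    return [JQ[0]+c*x-s*y,JQ[1]+s*x+c*y,z/1e3]
def tojig(p):
    c,s=np.cos(JQ[2]),np.sin(JQ[2]);d=np.array(p[:2])-JQ[:2]
    return np.array([(c*d[0]+s*d[1]),(-s*d[0]+c*d[1]),p[2]])*1e3
def fj():
    c,s=np.cos(JQ[2]),np.sin(JQ[2]);f=robot.current_ft_force();return np.array([c*f[0]+s*f[1],-s*f[0]+c*f[1],f[2]])
def shot(n):
    W=wristpose();im=robot.camera("wrist");np.save(f"pics/{n}.npy",W)
    cv2.imwrite(f"pics/{n}.png",cv2.resize(im[...,::-1],(784,588),interpolation=cv2.INTER_CUBIC))
E
python3 - <<'E'
from h import *
y=BQ[2]; g=[BQ[0]-.005*np.cos(y),BQ[1]-.005*np.sin(y)]
robot.movep([*g,.10],down(y+np.pi/2)); robot.sleep(.2)
robot.move_linear([*g,.0175],speed=.1); print(fj())
robot.grip(0.0); print(robot.current_gripper_width(),robot.current_finger_force(),fj())
robot.move_linear([*g,.15],speed=.15); robot.sleep(.2)
print(robot.current_gripper_width(),fj())
robot.movep(jig(-75,-25,120),down(JQ[2]+np.pi)); robot.sleep(.2)
print(robot.current_joint_pos(),robot.current_t(),fj()); shot("held")
cv2.imwrite("pics/heldtop.png",cv2.resize(robot.camera("top")[150:300,200:400,::-1],(800,600),interpolation=cv2.INTER_CUBIC))
E
```

```text
[ 0.9722 -0.4867  0.825 ]
0.3326694216848009 60.87326645851135 [-0.9626 -0.5234  5.0519]
0.33196899183430484 [ 0.4012 -0.3476 -6.543 ]
[ 0.391   0.2247 -0.6027  0.0002 -0.7429 -0.5135] 9.525 [-0.3314 -0.7476 -6.6518]
```

View pics/held.png

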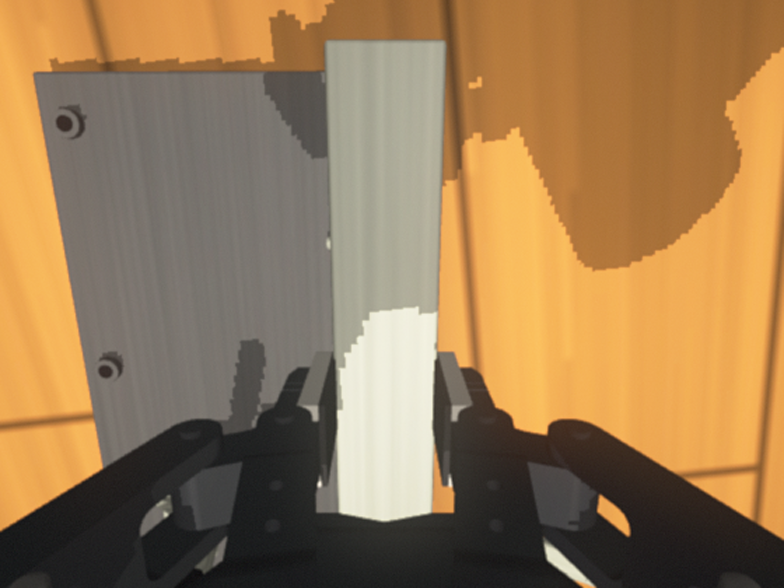

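The bar is held square in the pads, with its far end at (386,40). The plate's -y edge is at row 73, parallel to the bar end. The +x/-y plate corner is at (36,75), and the pin just shows at (328,242) beside the bar. Next: check the pose against this view, then lower it.

Run:
```python
from h import *
K=robot.calibration("wrist")["intrinsics"];W=np.load("pics/held.npy")
print("corner +80,-130:",tojig(pix2w(np.array([36,75])/1.4,K,W,.012)[0]),"edge at", tojig(pix2w(np.array([320,73])/1.4,K,W,.012)[0]))
print("bar end",tojig(pix2w(np.array([[327,40],[445,41]])/1.4,K,W,.1145)[0]),tojig(pix2w(np.array([[445,41]])/1.4,K,W,.1145)[0]), "tcp",tojig(robot.current_tool_pos()))
robot.move_linear(jig(-75,-25,33),speed=.1); robot.sleep(.2); f0=fj(); print(f0)
z=33
while z>27.5:
    z-=.4; robot.move_linear(jig(-75,-25,z),speed=.02); f=fj()
    if f[2]-f0[2]>2.5: break
print(z,fj(),tojig(robot.current_tool_pos()),robot.current_t())
```

```text
corner +80,-130: [  78.3405 -127.0235   12.    ] edge at [ -46.1964 -127.656    12.    ]
bar end [ -60.5866 -120.011   114.5   ] [ -89.1616 -119.7478  114.5   ] tcp [-74.5733 -25.6223 119.9758]
[ 0.1461  0.3254 -5.3284]
29.80000000000001 [-1.2463  0.4094  0.2671] [-74.9381 -24.9727  30.113 ] 12.8417
```

```bash
cat >> h.py <<'E'
def push(p0,d,maxmm,fstop,step=.3,quick=1.0):
    """advance from jig point p0 along unit d until force against the motion exceeds fstop"""
    p0=np.array(p0,float);d=np.array(d,float);robot.sleep(.15);f0=fj();s=0;log=[];hit=False
    while s<maxmm:
        s+=step if hit else quick
        robot.move_linear(jig(*(p0+s*d)),speed=.02); f=-(fj()-f0)@d; log.append((round(s,2),round(f,1)))
        if f>1.2: hit=True
        if f>fstop: break
    print(log[::max(1,len(log)//25)],log[-4:],"t",robot.current_t()); return p0+s*d
E
python3 - <<'E'
from h import *
robot.grip(.5); robot.move_linear(jig(-75,-25,75),speed=.15)
robot.movep(jig(-118,-12,75),down(JQ[2]+np.pi)); robot.grip(0.)
robot.move_linear(jig(-118,-12,31),speed=.15)
p=push([-118,-12,31],[1,0,0],30,7.0)
print(p,tojig(robot.current_tool_pos()),fj())
E
```

```text
[(1.0, np.float64(0.3)), (2.0, np.float64(0.5)), (3.0, np.float64(0.2)), (4.0, np.float64(-0.4)), (5.0, np.float64(-0.3)), (6.0, np.float64(0.4)), (7.0, np.float64(1.1)), (8.0, np.float64(-0.1)), (9.0, np.float64(1.8)), (9.3, np.float64(-0.7)), (9.6, np.float64(0.1)), (9.9, np.float64(0.1)), (10.2, np.float64(0.2)), (10.5, np.float64(0.4)), (10.8, np.float64(1.9)), (11.1, np.float64(0.2)), (11.4, np.float64(0.1)), (11.7, np.float64(0.2)), (12.0, np.float64(0.5)), (12.3, np.float64(-0.4)), (12.6, np.float64(-0.2)), (12.9, np.float64(-0.3)), (13.2, np.float64(-0.1)), (13.5, np.float64(-0.6)), (13.8, np.float64(-0.4)), (14.1, np.float64(0.8)), (14.4, np.float64(0.1)), (14.7, np.float64(-0.4)), (15.0, np.float64(-0.0)), (15.3, np.float64(0.2)), (15.6, np.float64(3.1)), (15.9, np.float64(3.6)), (16.2, np.float64(4.4)), (16.5, np.float64(5.5)), (16.8, np.float64(4.7)), (17.1, np.float64(4.9)), (17.4, np.float64(6.0)), (17.7, np.float64(6.1)), (18.0, np.float64(6.2)), (18.3, np.float64(6.4)), (18.6, np.float64(6.7)), (18.9, np.float64(6.4)), (19.2, np.float64(6.5)), (19.5, np.float64(7.0)), (19.8, np.float64(7.3))] [(18.9, np.float64(6.4)), (19.2, np.float64(6.5)), (19.5, np.float64(7.0)), (19.8, np.float64(7.3))] t 26.2083
[-98.2 -12.   31. ] [-100.2407  -12.9775   30.7728] [-7.0837  2.6366  5.3616]
```

```bash
cat >> h.py <<'E'
def push2(p0,d,maxmm,fstop,step,f0=0,speed=.02):
    p0=np.array(p0,float);d=np.array(d,float);s=0;log=[]
    while s<maxmm:
        s+=step; robot.move_linear(jig(*(p0+s*d)),speed=speed); f=-fj()@d-f0
        log.append((round(s,1),float(round(f,1)),float(round(tojig(robot.current_tool_pos())@d,1))))
        if f>fstop: break
    print(*log,"t",robot.current_t(),fj()); return p0+s*d
E
python3 - <<'E'
from h import *
p=push2([-98.2,-12,31],[1,0,0],5,10,.6)
W=wristpose()
cv2.imwrite("pics/top2.png",cv2.resize(robot.camera("top")[185:270,220:340,::-1],(800,566),interpolation=cv2.INTER_CUBIC))
shot("w2"); print(robot.current_t())
E
```

```text
(0.6, 8.1, -99.8) (1.2, 8.2, -99.3) (1.8, 8.2, -98.9) (2.4, 7.9, -98.4) (3.0, 9.5, -98.0) (3.6, 9.2, -97.5) (4.2, 10.6, -97.3) t 27.9583 [-10.6365   2.4336   7.8468]
28.0583
```

View pics/w2.png

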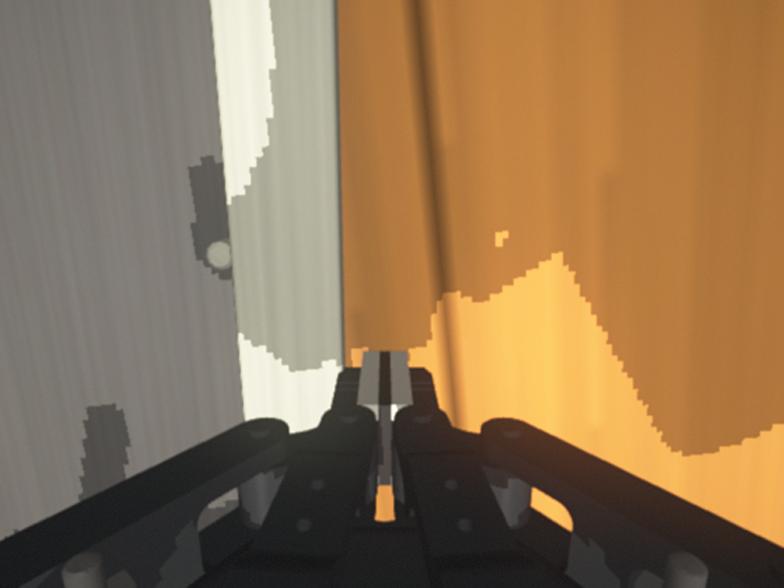

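The bar's +x edge (232,255) appears to touch the pin at (219,254). I retreat and look from higher so that both pins show.

Run:
```python
from h import *
robot.move_linear(jig(-112,-12,31),speed=.1)
robot.move_linear(jig(-112,-12,80),speed=.2)
robot.movep(jig(-95,75,190),down(JQ[2]+np.pi)); robot.sleep(.15); print(fj())
shot("w3"); print(robot.current_t())
```

```text
[-0.2509 -0.3962  1.2472]
29.6083
```

View pics/w3.png

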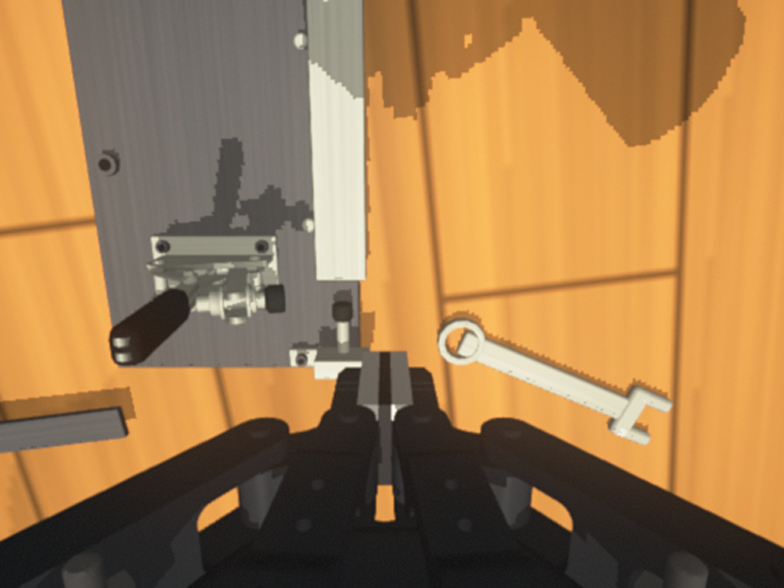

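Both pins, (301,40) and (308,226), touch the bar edge. The bar end is at row 279 and the buffer face at about (342,301), a gap of roughly 10 mm. Now I push the end.

Run:
```python
from h import *
import fit
K=fit.K;W=np.load("pics/w3.npy")
q=fit.fit([(W,(301,40),(-.051,-.055,.02)),(W,(308,226),(-.051,.045,.02)),(W,(113,366),(.08,.14,.012))]+fit.J,[.518,.0256,-.12])
for uv,z in (((317,279),.024),((364,279),.024),((342,302),.03)): print(tojig(pix2w(np.array(uv)/1.4,K,W,z)[0]))
robot.move_linear(jig(-95,0,110),speed=.25)
robot.movep(jig(-70,-143,80),down(JQ[2]+np.pi))
robot.move_linear(jig(-70,-143,33),speed=.15); robot.sleep(.1); f0=-fj()[1]
print(f0); p=push2([-70,-143,33],[0,1,0],12,3,1.2,f0,.04)
print(p,robot.current_t())
```

```text
[ 0.5181  0.0259 -0.1173] [[-0.3, 0.4], [-0.0, 0.0], [-1.0, -0.2], [1.8, -0.8], [0.1, 1.5]]
[ 0.5191  0.0251 -0.1298] [[0.7, 0.0], [0.0, -1.0], [-0.8, 1.7]]
[ 0.5182  0.0256 -0.1199] [[-0.1, 0.2], [0.1, 0.1], [-0.5, -0.7], [2.2, -0.5], [0.1, 1.6], [0.9, 0.5], [-1.3, -1.5], [-0.4, 1.5]]
[ 0.5153 -0.195   0.1011] [[-0.9, -0.6], [0.7, -0.1], [0.9, 0.6], [-0.6, 0.5]]
buffer jig [array([-0.068,  0.091])]
[ 0.5183  0.0263 -0.1224] [[-0.3, -0.5], [-0.2, -1.2], [2.5, 0.1], [-0.8, -0.0], [-0.6, 0.1], [-0.9, -1.2], [1.8, -0.3], [-0.6, 1.8]]
[-55.7067  78.2915  24.    ]
[-84.1083  78.3008  24.    ]
[-71.007   91.0138  30.    ]
-0.48501008848972316
(1.2, 1.0, -141.6) (2.4, 1.2, -140.6) (3.6, 0.3, -139.4) (4.8, 1.1, -138.1) (6.0, 0.8, -136.9) (7.2, 1.3, -135.7) (8.4, -0.6, -134.5) (9.6, 0.1, -133.3) (10.8, 0.9, -132.2) (12.0, 3.9, -131.3) t 33.9083 [ 0.2855 -3.4512  0.6632]
[ -70. -131.   33.] 33.9083
```

Run:
```python
from h import *
p=push2([-70,-131,33],[0,1,0],9,8,1.5,-.49,.03)
p=push2(p,[0,1,0],8,8.5,.6,-.49,.03)
print(p,robot.current_t())
```

```text
(1.5, 4.8, -129.7) (3.0, 4.9, -128.1) (4.5, 4.2, -126.5) (6.0, 4.3, -124.9) (7.5, 2.1, -123.4) (9.0, 3.7, -121.9) t 35.4083 [ 0.2835 -3.2268 -0.3967]
(0.6, 3.9, -121.4) (1.2, 4.2, -120.8) (1.8, 3.0, -120.2) (2.4, 4.4, -119.6) (3.0, 4.5, -118.9) (3.6, 3.4, -118.3) (4.2, 3.0, -117.7) (4.8, 3.5, -117.2) (5.4, 3.0, -116.6) (6.0, 4.6, -116.1) (6.6, 6.1, -115.6) (7.2, 7.3, -115.2) (7.8, 7.4, -114.8) (8.4, 8.9, -114.4) t 38.9083 [-0.0029 -8.3772  0.1407]
[ -70.  -113.6   33. ] 38.9083
```

Run:
```python
from h import *
robot.move_linear(jig(-70,-140,33),speed=.1)
robot.move_linear(jig(-70,-140,100),speed=.25)
robot.movep(jig(-95,75,190),down(JQ[2]+np.pi)); robot.sleep(.15)
shot("w4")
robot.movep(jig(-28,75,190),down(JQ[2]-np.pi/2)); print(robot.current_t(),robot.current_joint_pos())
```

```text
42.35 [ 0.5228  0.2433 -0.3569 -0.0001 -0.9708  0.9273]
```

View pics/w4.png

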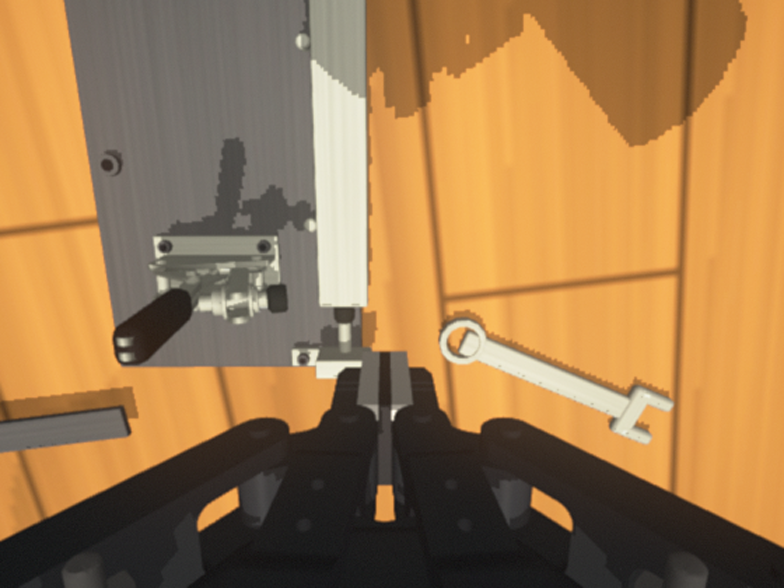

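The bar end (343,305) bears on the buffer, and the bar edge is still on both pins at (303,40) and (310,225). Next is the handle.

```bash
cat > hp.py <<'E'
from h import *
th=np.radians([90,45,6]);cx=np.polyfit(th,[3,47,64],2);cz=np.polyfit(th,[117,110,52.5],2)
def tcp(t,over=0):
    t=np.radians(t);n=np.array([-np.sin(t),np.cos(t)])
    C=np.array([np.polyval(cx,t),np.polyval(cz,t)])+(6.5-over)*n
    return [C[0]-11,75,C[1]+17]
def run(ts,over):
    for t in ts:
        robot.move_linear(jig(*tcp(t,over)),speed=.06);f=fj();a=tojig(robot.current_tool_pos())
        print(int(t),f.round(1),(a[[0,2]]-np.array(tcp(t))[[0,2]]).round(1))
        if np.linalg.norm(f)>14: print("STOP");break
    print("t",robot.current_t(),a)
E
python3 - <<'E'
from hp import *
p=tcp(90); robot.move_linear(jig(p[0]-8,75,p[2]),speed=.15); print(fj())
run(np.arange(90,35,-6),1.0)
E
```

```text
[-0.0785 -0.6407  0.1795]
90 [-0.6 -0.3 -0.5] [1.8 0.8]
84 [-0.9 -0.4  1.6] [1.4 0.1]
78 [-0.6 -0.1  0.3] [ 1.5 -0.1]
72 [-0.5 -0.1 -0.7] [ 1.6 -0.2]
66 [-0.8 -0.6  0.9] [ 1.6 -0.3]
60 [-0.3  0.1 -0.2] [ 1.7 -0.3]
54 [ 1.2  0.4 -0.5] [ 1.5 -0.6]
48 [-0.1  0.2  0.7] [ 1.  -1.1]
42 [ 0.  -0.6 -0.1] [ 0.7 -1.4]
36 [ 0.4 -0.6 -0.4] [ 0.6 -1.5]
t 45.5167 [ 38.4099  74.9218 121.753 ]
```

Run:
```python
from h import *
shot("w5"); cv2.imwrite("pics/s5.png",cv2.resize(robot.camera("side")[170:300,190:363,::-1],(798,600),interpolation=cv2.INTER_CUBIC))
```

```text
(no output)
```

View pics/s5.png

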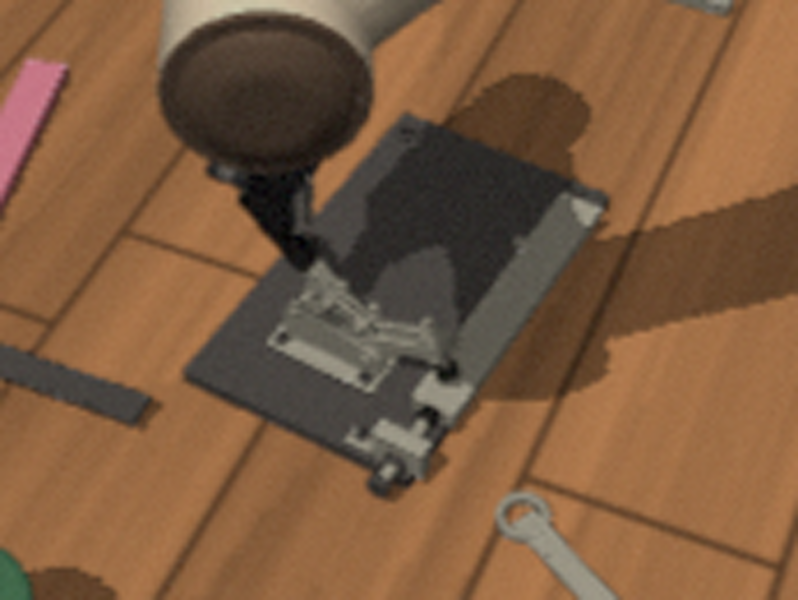

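The handle has followed to about 45° (tip at (315,265)), and the arm has swung over with its cap nearly on the bar at (447,368). I continue downwards.

Run:
```python
from hp import *
run([32,28,24,20,17,14,12,10,8,6],1.0)
```

```text
32 [ 0.2 -0.3  0.7] [ 0.6 -1.2]
28 [-0.2  0.4 -0.5] [ 0.6 -1.2]
24 [-1.8 -0.4  4.4] [ 0.7 -0.4]
20 [-3.4 -0.7  7.7] [0.8 0.3]
17 [-2.7 -0.9  9. ] [1.  0.6]
14 [-1.8 -1.3  8.3] [1.2 0.6]
12 [-0.3 -0.8  6.8] [1.4 0.4]
10 [ 0.5 -0.9  4.6] [ 1.4 -0.1]
8 [-0.9  0.3  0.2] [-0.5 -1.8]
6 [-0.3 -0.2  0.6] [ 0.1 -1.2]
t 48.125 [52.4248 75.1351 74.7702]
```

Run:
```python
from hp import *
p=tcp(6,1.0)
q=push2(p,[0,0,-1],8,9,.6,0,.03)
robot.sleep(.3)
robot.move_linear(jig(q[0],75,130),speed=.15)
robot.movep(jig(-95,75,190),down(JQ[2]+np.pi)); robot.sleep(.1); shot("w6"); print(robot.current_t())
```

```text
(0.6, 3.0, -74.6) (1.2, 5.6, -74.3) (1.8, 8.8, -74.2) (2.4, 9.9, -74.0) t 49.125 [-2.1189  0.3402  9.8995]
51.65
```

View pics/w6.png

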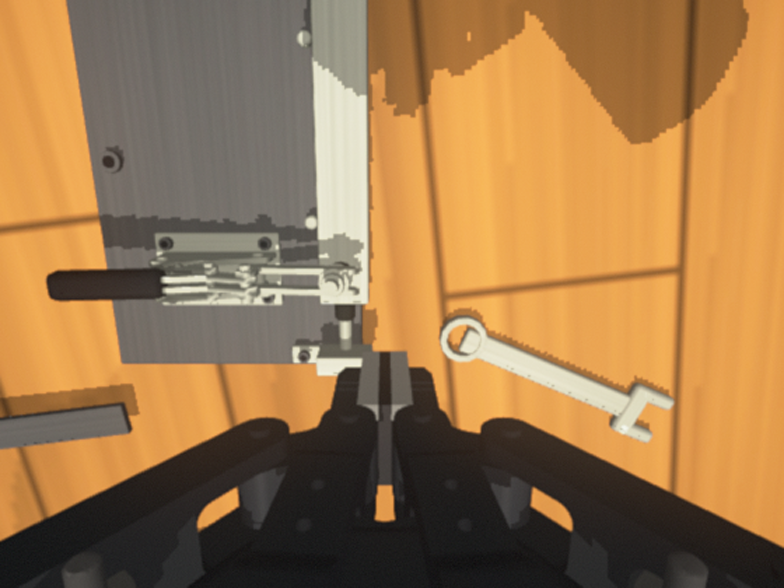

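The handle lies level at (105,284), the cap is on the bar at (336,285), and the bar is on the pins and against the buffer at (344,308). The robot is clear of everything, so I hand in.

```bash
python3 -c "
from rig import robot
print(robot.hand_in())"
```

```text
the job is handed in; nothing more can be done
None
```

I handed the job in at about 52 s of the 72 s. In the last picture the bar sat against both pins and the end stop's buffer, with the clamp handle down on its stop and the cap on the bar. The hand-in gave no verdict, and I could not measure the cap's 25 N or the final force on the buffer directly.

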